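# Push the sample carriers home on the loading lane

## Task

With the fingertips, push the row of four sample carriers along the loading lane from behind, as one train, until the first is right against the upright end stop and all four stand touching, then move the fingers clear. Keep the row together on the way, do not lift or tip any carrier, and leave the loose cups, the tip box and the tube rack where they are.

Things in the scene. Friction and masses are not known exactly. Their poses are not given: they have to be found in the camera images.
- lane: Loading lane: straight grey plastic channel fixed to the work surface, 340 mm long along its y axis, 70 mm wide; its place and heading vary. Origin: centre of its underside, on the work surface. Deck top at 10 mm, a guide along each side with its top at 16 mm above the work surface, 47 mm between guides. Carriers stand in it in one touching row and slide with ordinary friction.
- stop: End stop: fixed upright aluminium block at one end of the lane (its +y or -y end, it varies), 80 mm across the lane, 24 mm along it, 50 mm high. Origin: centre of its underside, on the lane's centre line, 182 mm from the lane's origin. Its face is 12 mm from its origin: a carrier against it has its origin 32 mm away. Rows start 60 to 120 mm short of it.
- carrier0: Sample carrier: white plastic block 44 mm across the lane, 40 mm along it (its y axis), 36 mm high, about 0.12 kg, with a red-capped cup fixed in its top (35 mm wide, 56 mm high in all). Origin: centre of its underside, on the deck 10 mm above the work surface. Outermost in the row at the lane's -y side; order 0, 1, 2, 3 towards +y, 40 mm apart.
- carrier1: Sample carrier: white plastic block 44 mm across the lane, 40 mm along it (its y axis), 36 mm high, about 0.12 kg, with a red-capped cup fixed in its top (35 mm wide, 56 mm high in all). Origin: centre of its underside, on the deck 10 mm above the work surface. Second in the row from the lane's -y side.
- carrier2: Sample carrier: white plastic block 44 mm across the lane, 40 mm along it (its y axis), 36 mm high, about 0.12 kg, with a red-capped cup fixed in its top (35 mm wide, 56 mm high in all). Origin: centre of its underside, on the deck 10 mm above the work surface. Third in the row from the lane's -y side.
- carrier3: Sample carrier: white plastic block 44 mm across the lane, 40 mm along it (its y axis), 36 mm high, about 0.12 kg, with a red-capped cup fixed in its top (35 mm wide, 56 mm high in all). Origin: centre of its underside, on the deck 10 mm above the work surface. Outermost in the row on the lane's +y side.
- sill: Entry sill: flat grey plastic strip at the lane's open end, opposite the stop, fixed; 70 by 24 mm, 10 mm high, level with the deck. Origin: centre of its underside.
- cup_a: Bystander: loose red-capped clear sample cup standing on the work surface on the robot's side of the lane, 42 mm wide, 61 mm high. Origin: centre of its underside.
- cup_b: Bystander: a second loose cup like cup_a, also on the robot's side of the lane.
- tipbox: Bystander: blue box of white pipette tips on the far side of the lane, 80 by 122 mm, 54 mm high. Origin: centre of its underside.
- tuberack: Bystander: low blue tube rack on the far side of the lane, 68 by 130 mm, 29 mm high. Origin: centre of its underside.
There are look-alikes about, which are no part of the job. Of the things that look like the stop, the middle-sized one is meant.

How it is judged:
By the outcome, as a careful person would: the job done as asked, in the order asked, and still so for the second after the job is handed in, with the robot touching nothing.
It also fails if it takes over 38 s, if anything falls off the work surface, if the arm or the gripper's body presses on something with over 40 N, if the wrist force passes 120 N, or if a joint passes its speed limit or range.

## Robot

A 7-joint arm with a two-finger parallel gripper is mounted at the origin on the work surface. World frame = base frame: x ahead of the robot, y to its left, z up, the work surface at z = 0. Lengths are in mm, angles in rad, forces in N, time in s.
With the tool pointing down it reaches from about 350 to 900 mm from the base axis. Payload 19.9 kg.
Tool frame: the origin (TCP) lies midway between the tips of the shut fingers; the grasp point (between the pads) lies 19 mm behind it (ctrl.grasp_offset is the distance from the TCP to the grasp point, in mm); z points along the fingers, y is the direction in which the jaws open and shut (so a half turn about z gives the same grasp; the last joint's range is limited). The gripper opens to 85 mm and grips with 20 to 120 N. Pads are 22 mm wide; open, the fingers measure 114 mm over their backs; the gripper's body (76 mm by 85 mm) begins 54 mm behind the grasp point. The pads swing forward as they close: fully open they stand 13 mm farther back than shut.
Start: joints at [1.292, 0.417, -0.01, 1.614, 0.005, 1.111, -0.053], TCP at [146.617, -607.54, 231.26] pointing down, gripper open.
Joint ranges: [-2.81, 2.81], [-0.39, 2.02], [-1.27, 1.25], [0.06, 2.57], [-1.19, 4.33], [0.19, 2], [-2.82, 2.82]. Speed limits (rad/s): [1.89, 1.89, 2.39, 2.39, 3.01, 3.01, 3.01].

## Interface

Orientations are given as a 3x3 rotation matrix whose columns are the frame's x, y, z axes.
In Python, from plant import get_obs, imaging, ticket, ctrl gives the robot as it stands.
- The arm moves only by the tool arm_command, never from a script. Its argument "deltas" is a list of rows, each a list of 3 entries, a list of its own where there are three numbers: the shift along the tool's x, y, z in mm, then the turn about the tool's z in degrees, then the opening in per cent of the stroke, from 0 (shut) to 100 (fully open). In form: [[[tx, ty, tz], yaw, grip], ...]. A call has 1 to 12 rows; each row shifts and turns the commanded pose from where the row before left it, along the tool's axes as they then stand; what a row does not reach is not made up. A row lasts 1/8 s, in which the tool goes at most 62.5 mm and 10.7 degrees, less where a joint would pass 70% of its speed; a pose out of reach is approached as far as the arm can. A call is refused whole if a number of a shift passes 62.5 or a number of a turn 10.7, either way. A call with a gripper value outside its range is refused whole. The fingers move at their own pace and stop on an object; "grip_force" is the grip in N (left out, the last holds). Time passes only in rows, so rows that do not move let the fingers close. It gives the time, the measured TCP pose, the force and the opening at its end, in the units of the state.
- get_obs(): the state, without advancing time (a new reading comes with each control period).
- imaging.snapshot(name): name is "side" or "top"; returns (picture, depth): 480x640x3 uint8, red, green, blue; 480x640 float32, mm along the optical axis (not along the pixel's ray), 0 where there is no reading.
- imaging.camera_model(name): a dict with "fx", "fy", "cx", "cy" (pixels), "rvec" (rotation vector, rad) and "tvec" (3), from world to camera coordinates, as OpenCV has them. Camera axes: x right, y down, z forward; pixel columns grow to the right and rows downward; lengths in mm; the calibration is good to about 2 mm. A picture is of the moment at which its call begins. camera_model takes no time and is no camera call.
- ticket.close_job(): hands the job in, once; it reports no verdict.
The state is a dict: "clock": time; "joint_positions": joint angles; "dq": joint speeds; "tau": joint torques, N m; "eef_pos": TCP position; "tool_rot": TCP orientation; "force": force on the tool from outside, world axes, zero at the start; "ft_torque": the same for the moment, N m; "opening": finger opening in mm.
Only numpy, scipy, OpenCV 4.12 (cv2) and the standard library are available. Lean on these libraries where they do the work, as an engineer would, in place of code of your own. Each camera call takes 0.05 s, during which the arm holds its last target. There are 200 camera calls.

## Working session

There is one attempt and no reset: what is moved stays moved. The work goes in short steps, Python scripts to look and compute and a tool call to move; the robot and the scene stay as the last step left them, time stands still between calls to the robot, and variables do not carry over. Pictures are saved under pics/ and viewed, about 8 in all and at most 12, crops included, and the job is handed in when it is done.

Besides the shell and the picture viewer there is one more tool, called after "Request:" as name(argument=value, ...) on one line, values as JSON. arm_command: Moves the arm, as the interface text tells. Its arguments: {"type":"object","properties":{"deltas":{"type":"array"},"grip_force":{"type":"number"}},"required":["deltas"]}

```bash
mkdir -p pics
cat > h.py <<'E'
import numpy as np, cv2
from plant import get_obs, imaging, ticket, ctrl
def cam(n):
    m=imaging.camera_model(n); R=cv2.Rodrigues(np.array(m["rvec"],float))[0]; t=np.array(m["tvec"],float).ravel()
    return m,R,t
def cloud(n,depth):
    m,R,t=cam(n); v,u=np.mgrid[:480,:640]
    P=np.stack([(u-m["cx"])/m["fx"]*depth,(v-m["cy"])/m["fy"]*depth,depth],-1)
    W=(P-t)@R; W[depth<=0]=np.nan
    return W
def ray(n,u,v,z):
    m,R,t=cam(n); C=-R.T@t; d=R.T@np.array([(u-m["cx"])/m["fx"],(v-m["cy"])/m["fy"],1])
    return C+d*(z-C[2])/d[2]
E
python3 - <<'E'
from h import *
for n in("top","side"):
    p,d=imaging.snapshot(n); cv2.imwrite(f"pics/{n}0.png",p[...,::-1]); np.savez(f"{n}0.npz",p=p,d=d)
    W=cloud(n,d); print(n,cam(n)[0])
    hsv=cv2.cvtColor(p,cv2.COLOR_RGB2HSV); m=(((hsv[...,0]<10)|(hsv[...,0]>170))&(hsv[...,1]>120)&(hsv[...,2]>70)).astype('uint8')
    k,l,s,c=cv2.connectedComponentsWithStats(m)
    for i in range(1,k):
        if s[i,4]>30: print(s[i],c[i].round(1),np.nanmedian(W[l==i],0).round(1))
E
```

```text
top {'fx': 492.45058825201687, 'fy': 492.45058825201687, 'cx': 321.6515814341462, 'cy': 236.71027401273233, 'rvec': array([ 2.18376764, -2.23393796,  0.06877078]), 'tvec': array([ 32.25985117, 585.2307397 , 744.36223843])}
[237 242  24  23 445] [248.4 253. ] [562.6 124.8  65.9]
[265 242  24  23 438] [276.6 253.2] [561.6  84.4  66. ]
[293 242  24  24 437] [304.5 253.5] [559.8  44.6  66. ]
[321 242  24  24 433] [332.6 253.6] [558.8   4.9  66. ]
[193 315  30  29 677] [207.4 329.1] [456.1 185.3  61. ]
[359 324  28  29 656] [372.4 338.1] [437.2 -49.1  61. ]
side {'fx': 492.65329699255517, 'fy': 492.65329699255517, 'cx': 317.765519520918, 'cy': 245.41915153630612, 'rvec': array([ 0.69150266, -2.53425824,  1.28935215]), 'tvec': array([519.93935259, 212.72645969, 742.55444885])}
[291 235  55  50 946] [317.6 259.4] [558.6  78.5  65.8]
[398 241  22  18 318] [407.9 249.8] [434.5 -41.9  60.7]
[327 313  27  24 524] [339.5 324.5] [453.4 191.7  60.7]
```

View pics/top0.png

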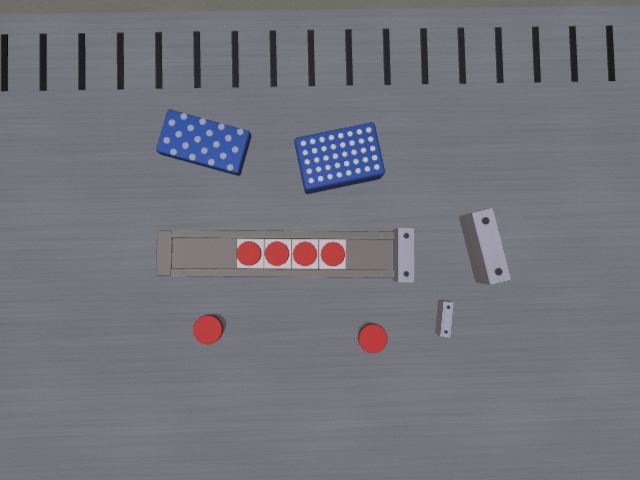

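View pics/side0.png

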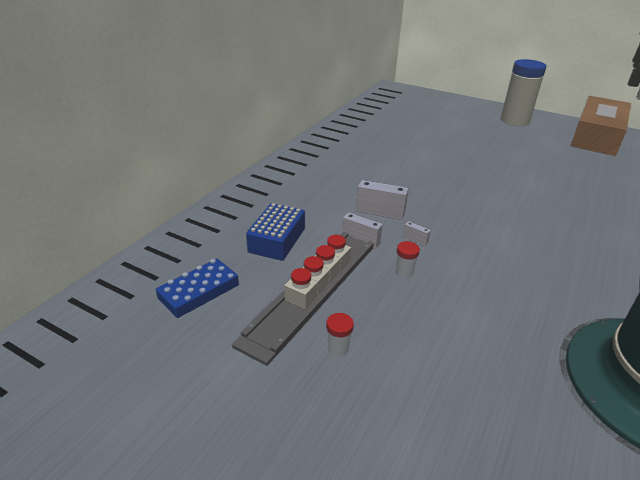

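The top view shows the lane at pixels (157–395, 230–277), with the sill at the left (165,253) and the medium stop at the right (405,255). The row's four caps run from (248,253) to (333,254). The large and small look-alikes are at (490,246) and (447,319). The side view agrees. So the stop is towards world −y, and I push from the +y side.

Run:
```python
from h import *
z=np.load("top0.npz"); d=z["d"]; W=cloud("top",d)
# stop top face
m=np.zeros((480,640),bool); m[215:300,392:425]=1
s=W[m&(abs(W[...,2]-50)<4)]; print("stop",len(s)); r=cv2.minAreaRect(s[:,:2].astype('float32')); print(r, s.mean(0))
print(cv2.boxPoints(r).round(1))
# carrier tops
m[:]=0; m[235:275,230:355]=1
s=W[m&(abs(W[...,2]-46)<3)]; r=cv2.minAreaRect(s[:,:2].astype('float32')); print("row",r,cv2.boxPoints(r).round(1))
m[:]=0; m[222:285,150:400]=1
s=W[m&(W[...,2]>8)&(W[...,2]<20)]; r=cv2.minAreaRect(s[:,:2].astype('float32')); print("lane",r,cv2.boxPoints(r).round(1))
o=get_obs(); print(o["tool_rot"].round(3) if hasattr(o["tool_rot"],"round") else o["tool_rot"],o["opening"],o["clock"])
```

```text
stop 901
((556.3238525390625, -101.92872619628906), (24.025020599365234, 79.36882019042969), 88.10164642333984) [ 555.96146776 -101.98819238   49.86359427]
[[ 516.3 -112.6]
 [ 595.6 -115.2]
 [ 596.4  -91.2]
 [ 517.1  -88.6]]
row ((561.3621215820312, 65.08526611328125), (158.72459411621094, 43.94732666015625), 88.39852905273438) [[537.2 -13.6]
 [581.1 -14.9]
 [585.5 143.8]
 [541.6 145. ]]
lane ((561.9979248046875, 90.97197723388672), (364.2936706542969, 78.0344009399414), 88.1303482055664) [[517.1 -89.8]
 [595.1 -92.4]
 [606.9 271.7]
 [528.9 274.3]]
[[ 0.972  0.235 -0.   ]
 [ 0.235 -0.972  0.001]
 [-0.    -0.001 -1.   ]] 85.16371408495222 0.1
```

Request:
arm_command(deltas=[[[20,-5,0],-3.7,0],[[47,-11,0],-3.7,0],[[47,-11,0],-3.7,0],[[47,-11,0],-3.7,0],[[47,-11,0],-3.7,0],[[47,-11,0],-3.7,0],[[47,-11,0],-3.7,0],[[47,-11,0],-3.7,0],[[47,-11,0],-3.7,0],[[47,-11,0],-3.7,0],[[47,-11,0],-3.7,0],[[47,-11,0],-3.7,0]], grip_force=40)

```text
clock: 1.6
eef_pos: [507.2, -203.4, 231.3]
tool_rot: [[0.526, 0.85, 0.0], [0.85, -0.526, 0.0], [0.0, -0.0, -1.0]]
force: [-0.4, -1.1, -0.5]
opening: 0.2
```

Request:
arm_command(deltas=[[[47,-11,0],-3.7,0],[[47,-11,0],-3.7,0],[[47,-11,0],-3.7,0],[[47,-11,0],-3.7,0],[[47,-11,0],-3.7,0],[[47,-11,0],-3.7,0],[[47,-11,0],-3.7,0],[[20,-5,0],-3.7,0],[[0,0,0],0,0],[[0,0,0],0,0]])

```text
clock: 2.85
eef_pos: [549.0, 145.4, 231.2]
tool_rot: [[0.044, 0.999, -0.0], [0.999, -0.044, -0.001], [-0.001, -0.0, -1.0]]
force: [-0.5, -0.2, -0.1]
opening: -0.2
```

```bash
cat > st.py <<'E'
from h import *
import sys
o=get_obs(); R=np.array(o["tool_rot"]); p=np.array(o["eef_pos"]); print(p.round(1),o["clock"],o["opening"],np.round(o["force"],1)); print(R.round(3))
a=np.degrees(np.arctan2(R[1,0],R[0,0])); print("tool x angle",a,"yaw needed",a-88.2)
if len(sys.argv)>1:
    t=np.array(eval(sys.argv[1]),float); print("to go in tool axes",(R.T@(t-p)).round(1))
E
python3 st.py "[565,190,100]"
```

```text
[549.  145.4 231.2] 2.85 -0.17005036442697474 [-0.5 -0.2 -0.1]
[[ 0.044  0.999 -0.   ]
 [ 0.999 -0.044 -0.001]
 [-0.001 -0.    -1.   ]]
tool x angle 87.48242638640731 yaw needed -0.7175736135926911
to go in tool axes [ 45.4  14.1 131.1]
```

Request:
arm_command(deltas=[[[24,7,0],-0.7,0],[[24,7,0],0,0],[[0,0,35],0,0],[[0,0,40],0,0],[[0,0,40],0,0],[[0,0,40],0,0],[[0,0,30],0,0],[[0,0,15],0,0],[[0,0,5],0,0],[[0,0,0],0,0],[[0,0,0],0,0]])

```text
clock: 4.22
eef_pos: [565.1, 194.1, 27.3]
tool_rot: [[0.03, 1.0, 0.001], [1.0, -0.03, 0.0], [0.0, 0.001, -1.0]]
force: [0.2, -0.0, 0.1]
opening: -0.0
```

```bash
python3 st.py "[564,155.5,26]"; python3 -c "
from h import *
p,d=imaging.snapshot('side'); cv2.imwrite('pics/side1.png',cv2.resize(p[200:380,210:410,::-1],None,fx=3,fy=3))"
```

```text
[565.1 194.1  27.3] 4.225 -0.03464005292748786 [ 0.2 -0.   0.1]
[[ 0.03   1.     0.001]
 [ 1.    -0.03   0.   ]
 [ 0.     0.001 -1.   ]]
tool x angle 88.25878948006097 yaw needed 0.05878948006096607
to go in tool axes [-38.6   0.    1.3]
```

View pics/side1.png

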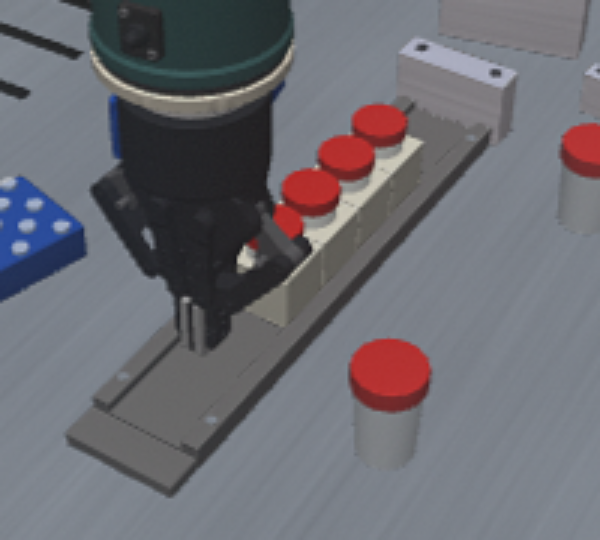

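The crop shows the shut fingers in the lane, at about crop pixel (205,335), behind the last carrier. The path ahead is clear.

Request:
arm_command(deltas=[[[-15,0,2],0,0],[[-12,0,0],0,0],[[-4,0,0],0,0],[[-2,0,0],0,0],[[-2,0,0],0,0],[[-2,0,0],0,0],[[-2,0,0],0,0],[[-3,0,0],0,0],[[-4,0,0],0,0],[[-4,0,0],0,0],[[-4,0,0],0,0],[[-4,0,0],0,0]])

```text
clock: 5.78
eef_pos: [562.8, 135.7, 24.3]
tool_rot: [[0.03, 1.0, -0.0], [1.0, -0.03, 0.0], [0.0, -0.0, -1.0]]
force: [-0.2, 2.4, -1.2]
opening: -0.1
```

Request:
arm_command(deltas=[[[-4,0,0],0,0],[[-4,0,0],0,0],[[-4,0,0],0,0],[[-4,0,0],0,0],[[-4,0,0],0,0],[[-4,0,0],0,0],[[-3,0,0],0,0],[[-3,0,0],0,0],[[-2,0,0],0,0],[[-1,0,0],0,0]])

```text
clock: 7.02
eef_pos: [561.8, 102.9, 24.3]
tool_rot: [[0.03, 1.0, 0.0], [1.0, -0.03, 0.0], [0.0, 0.0, -1.0]]
force: [-0.7, 2.2, -0.5]
opening: 0.0
```

```bash
cat > look.py <<'E'
from h import *
import sys
p,d=imaging.snapshot("top"); W=cloud("top",d); cv2.imwrite(f"pics/{sys.argv[1]}.png",cv2.resize(p[200:310,140:430,::-1],None,fx=2.7,fy=2.7))
hsv=cv2.cvtColor(p,cv2.COLOR_RGB2HSV); m=(((hsv[...,0]<10)|(hsv[...,0]>170))&(hsv[...,1]>120)&(hsv[...,2]>70)).astype('uint8')
k,l,s,c=cv2.connectedComponentsWithStats(m)
for i in range(1,k):
    if s[i,4]>30: print(s[i],ray("top",*c[i],66 if c[i][1]<300 else 61).round(1))
m=np.zeros((480,640),bool); m[235:275,230:398]=1
s=W[m&(abs(W[...,2]-46)<2)&(np.ptp(p.astype(int),axis=2)<40)&(p.min(2)>150)]; print("white top y range",np.nanpercentile(s[:,1],[0,.5,99.5,100]).round(1))
E
python3 look.py top2; python3 st.py "[558,70,26]"
```

```text
[312 242  15  22 211] [562.3  24.3  66. ]
[331 242  24  24 432] [558.8  -8.8  66. ]
[359 242  24  24 435] [557.6 -48.6  66. ]
[366 324  21  25 288] [443.  -57.1  61. ]
white top y range [-67.6 -67.4  31.8  33.9]
[561.8 102.9  24.3] 7.075 -0.332790851409527 [-0.4  2.2  0.8]
[[ 0.03  1.   -0.  ]
 [ 1.   -0.03 -0.  ]
 [-0.   -0.   -1.  ]]
tool x angle 88.26655867961558 yaw needed 0.06655867961558215
to go in tool axes [-33.   -2.8  -1.7]
```

View pics/top2.png

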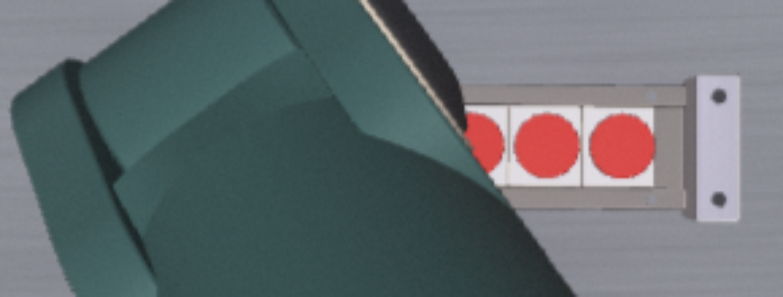

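The first carrier's front is at crop x≈655 and the stop face at about 695, so about 22 mm remain. The row is together and straight.

Request:
arm_command(deltas=[[[-3,0,0],0,0],[[-4,0,0],0,0],[[-4,0,0],0,0],[[-3,0,0],0,0],[[-2,0,0],0,0],[[-2,0,0],0,0],[[-1,0,0],0,0],[[-1,0,0],0,0]])

```text
clock: 8.07
eef_pos: [561.2, 83.0, 24.3]
tool_rot: [[0.03, 1.0, -0.0], [1.0, -0.03, 0.0], [0.0, -0.0, -1.0]]
force: [-0.4, 2.9, 0.0]
opening: -0.0
```

Request:
arm_command(deltas=[[[-1,0,0],0,0],[[-0.5,0,0],0,0],[[0,0,0],0,0]])

```text
clock: 8.45
eef_pos: [561.2, 81.4, 24.3]
tool_rot: [[0.03, 1.0, -0.0], [1.0, -0.03, -0.0], [-0.0, -0.0, -1.0]]
force: [1.4, 0.7, -0.3]
opening: 0.4
```

Request:
arm_command(deltas=[[[-0.5,0,0],0,0],[[-0.5,0,0],0,0]])

```text
clock: 8.7
eef_pos: [561.1, 81.0, 24.3]
tool_rot: [[0.03, 1.0, 0.0], [1.0, -0.03, 0.001], [0.001, 0.0, -1.0]]
force: [0.6, 7.0, -0.8]
opening: 0.1
```

Request:
arm_command(deltas=[[[-0.5,0,0],0,0],[[-0.5,0,0],0,0]])

```text
clock: 8.95
eef_pos: [561.2, 81.0, 24.4]
tool_rot: [[0.029, 1.0, 0.001], [1.0, -0.029, 0.002], [0.002, 0.001, -1.0]]
force: [0.7, 11.5, -1.8]
opening: 0.1
```

```bash
python3 look.py top3; python3 st.py
```

```text
[346 242  24  24 435] [558.2 -30.6  66. ]
[374 243  24  23 436] [556.9 -70.4  66. ]
[193 317  24  27 398] [452.2 191.4  61. ]
white top y range [-90.  -89.5  -4.3  -4.2]
[561.2  81.   24.4] 9.0 0.10308678891452322 [ 0.3 10.3 -1.8]
[[ 0.029  1.     0.001]
 [ 1.    -0.029  0.002]
 [ 0.002  0.001 -1.   ]]
tool x angle 88.33022283690597 yaw needed 0.13022283690597192
```

The force rises to about 10 N with no further motion, and the front is at −90, level with the stop face. So the row is seated, and I back off.

Request:
arm_command(deltas=[[[1,0,0],0,0],[[2,0,0],0,0],[[6,0,0],0,0],[[15,0,0],0,0],[[25,0,0],0,0],[[20,0,-10],0,0],[[0,0,-40],0,0],[[0,0,-45],0,0],[[0,0,-45],0,0],[[0,0,-40],0,0],[[30,0,-10],0,0],[[40,0,0],0,0]])

```text
clock: 10.5
eef_pos: [565.9, 219.3, 216.4]
tool_rot: [[0.032, 0.999, 0.003], [0.999, -0.032, 0.0], [0.0, 0.003, -1.0]]
force: [0.2, -0.2, -0.3]
opening: 0.2
```

Request:
arm_command(deltas=[[[45,0,0],0,0],[[45,0,0],0,0],[[40,0,0],0,0],[[20,0,0],0,0],[[0,0,0],0,0],[[0,0,0],0,0]])

```text
clock: 11.25
eef_pos: [570.2, 367.3, 214.4]
tool_rot: [[0.031, 1.0, 0.0], [1.0, -0.031, -0.001], [-0.001, 0.0, -1.0]]
force: [-0.1, -0.7, 0.5]
opening: -0.2
```

```bash
python3 look.py top4; python3 st.py
```

```text
[290 242  24  23 434] [560.6  49.1  66. ]
[318 242  24  24 436] [559.3   9.3  66. ]
[346 242  24  24 436] [558.2 -30.6  66. ]
[374 243  24  23 438] [556.9 -70.4  66. ]
[193 315  30  29 678] [456.  185.1  61. ]
[358 324  29  29 657] [437.3 -49.2  61. ]
white top y range [-89.9 -89.2  68.2  68.3]
[570.3 367.1 214.5] 11.3 0.1422542812991122 [ 0.1 -0.9 -0.6]
[[ 0.032  0.999  0.   ]
 [ 0.999 -0.032 -0.001]
 [-0.001  0.    -1.   ]]
tool x angle 88.1838087675647 yaw needed -0.01619123243530396
```

View pics/top4.png

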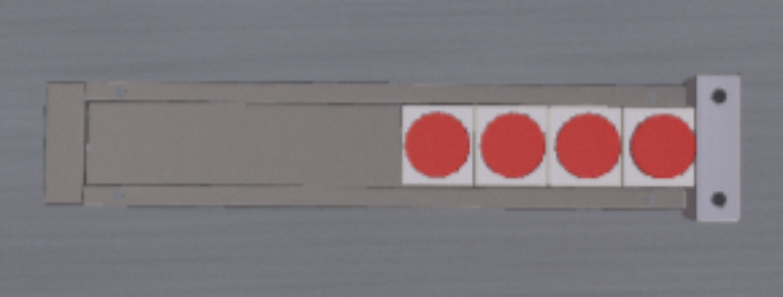

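All four carriers touch: the caps are at crop x≈437, 512, 588 and 662, and the first is against the stop at about 695.

```bash
python3 -c "
from h import *
print(ticket.close_job())"
```

```text
the job is handed in; nothing more can be done
None
```

I pushed the four carriers with the shut fingertips from behind, about 75 mm along the lane, until the first met the middle-sized stop. I then backed off, raised the tool clear and handed the job in at about 11.3 s.

- **Seating:** In the last steps the contact force rose from about 3 N to 11.5 N with no further motion. The row's front was measured at y ≈ −89.5 to −90, against a stop face at −89.9.
- **Row together:** The caps are 39.8 to 39.9 mm apart, against 40 mm nominal, and no gaps show in the last top view.
- **Bystanders:** Both loose cups are within about 0.3 mm of where they started. I did not re-measure the tip box and tube rack after the push, but the arm's low moves stayed inside the lane and nothing came near them.
- **Failed checks:** No check failed or disagreed. During the push, the arm partly hid some cups in the top view, which skewed their interim readings. The final unobstructed readings are the ones given here.

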